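# Seat the frame moulding and close the guarded hold-down

## Robot

A 6-joint arm with a two-finger parallel gripper is mounted at the origin on the work surface. World frame = base frame: x ahead of the robot, y to its left, z up, the work surface at z = 0. Lengths are in m, angles in degrees, forces in N, time in s.
With the tool pointing down it reaches from about 0.375 to 0.9 m from the base axis. Payload 3.1 kg.
Tool frame: the origin (TCP) lies on the centre line of the jaws, within the pads' length; the fingertips stand 25 mm ahead of it and the grasp point (between the pads) lies 6 mm ahead of it; z points along the fingers, y is the line along which they close (so a half turn about z gives the same grasp; the last joint's range is limited). The gripper opens to 87 mm and grips with 3 to 60 N. Pads are 19 mm wide; open, the fingers measure 117 mm over their backs; the gripper's body (75 mm by 190 mm) begins 51 mm behind the grasp point.
Start: joints at [-83.165, 30.224, 82.088, -0, 67.689, -10.227], TCP at [0.183, -0.597, 0.248] pointing down, gripper open.
Joint ranges: [-176.69, 176.69], [-43.24, 126.21], [12.49, 139.97], [-82, 262], [0, 151.66], [-163.58, 163.58]. Speed limits (degrees/s): [159.86, 159.86, 180, 180, 180, 180].

## Interface

Orientations are given as a 3x3 rotation matrix whose columns are the frame's x, y, z axes.
In Python, from rig import bot, cams, models gives the robot as it stands. The module is installed in compiled form; this text tells all that it offers.
- The arm moves only by the shell command python3 -m handwheel 'ROWS' [OPENING]. ROWS is JSON, a list of rows, each a list of 6 numbers: the shift along the world's x, y, z each as a share of 1 m, from -1 to 1, then the turn, a rotation vector about the world's x, y, z each as a share of 2 rad, from -1 to 1. In form: [[dx, dy, dz, wx, wy, wz], ...]. A call has exactly 8 rows; each row is the pose to reach, as a shift and turn from the pose commanded when the call began; what a row does not reach only later rows make up. A row lasts 1/12 s, in which the tool goes at most 41.7 mm and 7.16 degrees, less where a joint would pass 70% of its speed; a pose out of reach is approached as far as the arm can. A call with a number of a shift or a turn outside -1 to 1 is refused whole. A call with a gripper value outside its range is refused whole. OPENING is the opening, from -1 (shut) to 1 (fully open), so that 0 is half open, set as the call begins (- or left out, the last holds). The fingers move at their own pace and stop on an object; the grip force is fixed at half the most. Time passes only in rows, so rows that repeat a pose let the fingers close, or fill a call up. It gives the time, the measured TCP pose, the force, the opening and the grip force at its end, in the units of the state.
- bot.read_state(): the state, without advancing time (a new reading comes with each control period).
- cams.capture(name): name is "scene" or "top"; returns (picture, depth): 480x640x3 uint8, blue, green, red; 480x640 float32, m along the optical axis (not along the pixel's ray), 0 where there is no reading.
- cams.calibration(name): a dict with "mtx" (3x3 intrinsics, pixels), "R" (3x3) and "t" (3): a world point X has camera coordinates R X + t. Camera axes: x right, y down, z forward; pixel columns grow to the right and rows downward; lengths in m; the calibration is good to about 2 mm. A picture is of the moment at which its call begins. calibration takes no time and is no camera call.
- bot.hand_in(): hands the job in; it is judged then, once.
Trained networks look in the newest picture that a camera, given by its name, has taken for a name from the list of things; names that differ only in an ending like _2 or _b are one class to them, and where a whole thing is asked for, a point or a joint stands for the part that bears it (a point fixed in the world has none). Each returns a list of dicts, best first, with "conf" (0 to 1); they miss things now and then, are a little off and sometimes report something else, mostly with a low value. They report only what shows in the picture. A call takes as long as a camera call. They do not tell look-alikes from the thing itself.
- models.spot_in(query, camera): "position" ([column, row] in pixels, amid what is visible of it).
- models.tip_of(query, camera): "position" ([column, row] in pixels: a listed point, or the origin of a listed thing).
The state is a dict: "time_s": time; "joint_positions": joint angles; "qvel": joint speeds; "tau": joint torques, N m; "position": TCP position; "tcp_rot": TCP orientation; "force": force on the tool from outside, world axes, zero at the start; "moment": the same for the moment, N m; "opening": opening from 0.0 (shut) to 1.0 (fully open); "grasp_force": force on a finger pad.
Only numpy, scipy, OpenCV 4.12 (cv2) and the standard library are available. Lean on these libraries where they do the work, as an engineer would, in place of code of your own. Each camera call takes 0.05 s, during which the arm holds its last target. There are 200 camera calls.

## Task

At the frame-maker's bench, push the loose length of moulding along its channel until its end sits against the end stop, then reach down through the window in the steel guard and press the hold-down lever until its rubber foot rests on the moulding. Only push and press: do not lift the moulding, do not touch the guard, and leave the other things on the bench where they are.

Things in the scene. Friction and masses are not known exactly. Their poses are not given: they have to be found in the camera images.
- jig: hold-down jig, fixed to the bench: grey base plate 20 mm high, x -105 to 105, y -185 to 165 mm in its own frame. Origin at bench level on the channel's centre line; z up; the moulding is pushed along its +y. The channel runs along y between two dark rails (x 22 to 34 mm either side, y -125 to 125), whose tops are 30 mm over the bench.
- stop_face (a point): the middle of the end stop's face, 35 mm over the bench, at jig (0, 130) mm; the stop is a bare steel block 68 mm wide, just past the guard, whose top is 55 mm over the bench. The stop does not move.
- mould_mid (a point): centre of the moulding: a loose straight wooden bar 240 mm long (own y, along the channel), 40 wide, 30 high, 0.14 to 0.28 kg, lying in the channel on the base plate (top 50 mm over the bench), 2 mm play either side. At the start its far end is 30 to 55 mm short of the stop.
- push_end (a point): centre of the moulding's free end face, the one to push, which looks to the jig's -y (outside the guard), 120 mm from the bar's centre and half-way up its height; nothing stands behind it.
- guard: fixed bare steel cover over the lever; same origin and axes as the jig. Its flat top, 4 mm thick, upper face 102 mm over the bench (corner screws 2 mm higher), spans jig x -105 to 95, y 0 to 130 mm. One rectangular window, 70 mm (jig x) by 80 mm (jig y). No part of the robot may touch it.
- window (a point): centre of the window in the guard, at the upper face of the guard's top (102 mm over the bench), at jig (-50, 65) mm.
- paddle (a point): middle of the upper face of the lever's rubber paddle, a square pad 34 x 34 x 10 mm directly below the window's centre. With the lever up it is 20 mm below the guard's upper face; it moves down about 18 mm when the lever is pressed home.
- lever (a joint): angle of the hold-down lever, rad: 0 is up (level), grows as the paddle is pressed down. Pivot 115 mm from the paddle's middle towards jig +x, 77 mm over the bench; the round rubber foot half-way along meets the moulding's top at about 0.15. Stiff hinge: 3 to 4 N on the paddle moves it and it stays where it is left. Starts at 0 to 0.03.
- glue: bystander: glue bottle, 56 mm across, 150 mm tall, standing on the bench beyond the jig; origin under its centre
- mug: bystander: white mug, 76 mm across, 85 mm tall, on the bench beyond the jig; origin under its centre
- offcut: bystander: wooden offcut 40 x 60 x 30 mm on the bench beyond the jig, between bottle and mug; origin under its centre
There are look-alikes about, which are no part of the job. Of the things like the part that bears mould_mid, leave any that is yellow; of the rest the larger one is meant.

How it is judged (in metres and radians):
On the way, in this order (a step that is already met when the one before it is completed fails the run):
1. the moulding is seated against the end stop (within 3 mm) (y of mould_mid in the frame of jig above 0.007 m and z of mould_mid in the frame of jig below 0.038 m), for 0.2 s.
2. the lever is pressed down onto the moulding (value of joint lever above 0.135 rad), for 0.2 s.
At the end, for the whole second after the job is handed in: The moulding lies flat in its channel with its end within 3 mm of the end stop, and the lever is down and at rest with its foot on the moulding (joint above 0.135 rad) (all of step 1 and x of mould_mid in the frame of jig between -0.004 and 0.004 m and value of joint lever above 0.135 rad and velocity of joint lever between -0.02 and 0.02 rad/s); the robot touches nothing.
It fails at once if the robot touched the guard (contact force between any of the fingers, the arm and guard above 0.3 N).
It fails at once if the moulding was lifted or tipped (height (world z) of mould_mid above 0.043 m or angle between mould_mid's own z axis and vertical above 0.1 rad).
It fails at once if the lever was pressed before the moulding was seated (value of joint lever above 0.12 rad and y of mould_mid in the frame of jig below 0.004 m).
It fails at once if a bystander (glue bottle, mug, offcut) was moved more than 20 mm (distance of any of glue, mug, offcut from where it was at the start of the episode above 0.02 m).
It also fails if it takes over 48 s, if anything falls off the work surface, if the arm or the gripper's body presses on something with over 40 N, if the wrist force passes 120 N, or if a joint passes its speed limit or range.

## Working session

There is one attempt and no reset: what is moved stays moved. The work goes in short steps, Python scripts to look and compute and a shell command to move; the robot and the scene stay as the last step left them, time stands still between calls to the robot, and variables do not carry over. Pictures are saved under pics/ and viewed, at most 10 in all, crops included, and the job is handed in when it is done.

```bash
mkdir -p pics; cat > h.py <<'E'
import numpy as np, cv2
from rig import bot, cams, models
def world(name, px, depth=None, z=None):
    c=cams.calibration(name); K,R,t=map(np.array,(c["mtx"],c["R"],c["t"])); t=t.ravel()
    r=np.linalg.inv(K)@np.array([px[0],px[1],1.0])
    C=-R.T@t; d=R.T@r
    if z is not None: return C+d*(z-C[2])/d[2]
    return C+d*depth
def pix(name,X):
    c=cams.calibration(name); K,R,t=map(np.array,(c["mtx"],c["R"],c["t"]))
    p=K@(R@np.array(X)+t.ravel()); return p[:2]/p[2]
E
python3 - <<'E'
from h import *
np.set_printoptions(precision=4,suppress=True)
for n in("scene","top"):
    im,d=cams.capture(n); cv2.imwrite(f"pics/{n}1.png",im); np.save(f"{n}1.npy",d)
    for q in("mould_mid","push_end","window","paddle","stop_face","jig"):
        for r in models.tip_of(q,n)[:4]:
            p=r["position"]; u,v=int(round(p[0])),int(round(p[1]))
            print(n,q,np.round(p,1),round(r["conf"],2),world(n,p,d[v,u]) if 0<=v<480 and 0<=u<640 else '')
print(bot.read_state())
E
```

```text
scene mould_mid [186.  263.3] 0.84 [ 0.6798 -0.2265  0.0226]
scene mould_mid [453.4 205.6] 0.81 [0.2271 0.296  0.0294]
scene mould_mid [330.4 257.9] 0.77 [0.5307 0.0897 0.0554]
scene push_end [148.6 275.1] 0.85 [ 0.7468 -0.2872  0.0219]
scene push_end [472.  172.1] 0.84 [ 0.0567  0.3022 -0.0027]
scene push_end [275.7 246.4] 0.8 [ 0.5385 -0.0577  0.0199]
scene push_end [375.9 231.3] 0.27 [0.4296 0.1604 0.0802]
scene window [376.9 231.3] 0.9 [0.4296 0.1628 0.0816]
scene paddle [374.8 231.9] 0.43 [0.4337 0.1591 0.0819]
scene stop_face [394.4 269.5] 0.84 [0.5242 0.2429 0.102 ]
scene jig [343.6 268.6] 0.88 [0.5731 0.1429 0.1048]
top mould_mid [296.9 237.8] 0.96 [0.5181 0.0772 0.0548]
top mould_mid [448.1 164.7] 0.83 [ 0.6695 -0.2316  0.0248]
top mould_mid [188.9 393.3] 0.65 [0.2088 0.2949 0.0305]
top mould_mid [219.2 258.8] 0.64 [0.4748 0.2231 0.1022]
top push_end [351.5 224.2] 0.88 [ 0.5452 -0.0317  0.0506]
top push_end [478.6 129.7] 0.8 [ 0.7484 -0.302   0.0015]
top push_end [182.1 451.8] 0.57 [0.0943 0.3071 0.029 ]
top paddle [249.9 276. ] 0.84 [0.4422 0.1673 0.0791]
top stop_face [220.7 259. ] 0.95 [0.4742 0.2195 0.1055]
top jig [278.3 245.7] 0.81 [0.4995 0.1103 0.1006]
{'time_s': 0.7, 'joint_positions': array([-83.1675,  30.2207,  82.0838,  -0.0005,  67.6928, -10.2277]), 'qvel': array([-0.0535,  0.067 , -0.2249,  0.0025,  0.068 , -0.0783]), 'tau': array([ -0.0004, -43.9868, -17.6952,   0.0634,   0.0504,  -0.    ]), 'position': array([ 0.1834, -0.5975,  0.2476]), 'tcp_rot': array([[ 0.956 ,  0.2934, -0.    ],
       [ 0.2934, -0.956 , -0.    ],
       [-0.    ,  0.    , -1.    ]]), 'force': array([-0.1266,  0.2957,  0.1438]), 'moment': array([-0.0066,  0.0502, -0.0163]), 'grasp_force': 0.0, 'opening': 1.0010473235963282}
```

View pics/scene1.png

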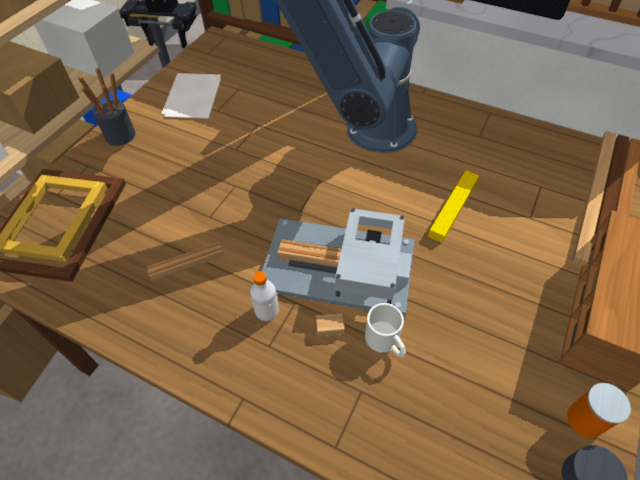

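View pics/top1.png

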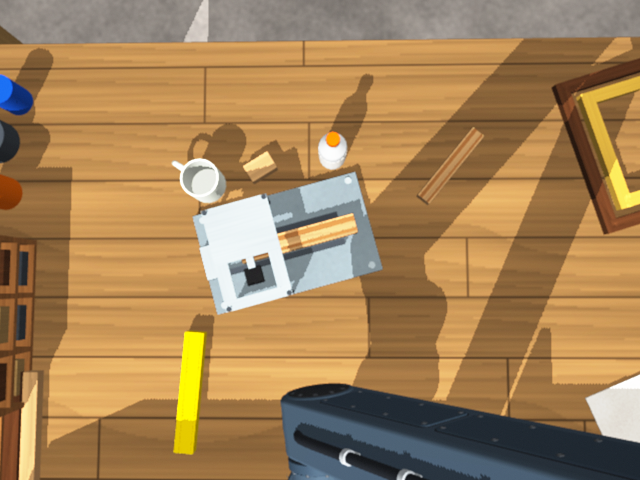

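In the top picture, three things could be taken for the moulding. The bar in the jig channel is at about (297,238), the brown stick on the bench at (448,165), and the yellow bar at (189,393). I leave the yellow one, and the larger of the other two is the bar in the channel. I'll check that in a crop and fit the jig pose from depth.

```bash
python3 - <<'E'
from h import *
np.set_printoptions(precision=4,suppress=True)
im=cv2.imread("pics/top1.png"); x0,y0=170,150
cv2.imwrite("pics/crop1.png",cv2.resize(im[y0:330,x0:400],None,fx=3.3,fy=3.3,interpolation=cv2.INTER_CUBIC))
for n in("top","scene"):
    d=np.load(f"{n}1.npy"); c=cams.calibration(n); K,R,t=map(np.array,(c["mtx"],c["R"],c["t"])); t=t.ravel()
    v,u=np.mgrid[:480,:640]; P=np.stack([(u-K[0,2])/K[0,0],(v-K[1,2])/K[1,1],np.ones_like(u)],-1)*d[...,None]
    W=(P-t)@R; ok=(d>0)&(W[...,0]>.3)&(W[...,0]<.75)&(W[...,1]>-.15)&(W[...,1]<.35)
    for lo,hi in((.097,.107),(.046,.056)):
        m=(ok&(W[...,2]>lo)&(W[...,2]<hi)).astype(np.uint8)
        k,lab,st,ce=cv2.connectedComponentsWithStats(m,connectivity=4)
        i=1+np.argmax(st[1:,4]); Q=W[lab==i]
        r=cv2.minAreaRect((Q[:,:2]*1000).astype(np.float32))
        print(n,lo,len(Q),np.round(r[0],1),np.round(r[1],1),round(r[2],2),"z",np.median(Q[:,2]))
        print(cv2.boxPoints(r).round(0).tolist())
E
```

```text
top 0.097 5407 [488.6 172.7] [200.4 130.7] 15.14 z 0.10330163024681897
[[375.0, 210.0], [409.0, 83.0], [602.0, 136.0], [568.0, 262.0]]
top 0.046 1516 [529.9  37.7] [ 40.3 157.7] 15.18 z 0.05177880727137516
[[490.0, 108.0], [531.0, -44.0], [570.0, -33.0], [529.0, 119.0]]
scene 0.097 3388 [486.6 170.3] [206.8 129.9] 15.15 z 0.10247950182742693
[[370.0, 206.0], [404.0, 81.0], [603.0, 135.0], [569.0, 260.0]]
scene 0.046 888 [529.8  31.6] [ 43.3 148.8] 15.51 z 0.05107676785572203
[[489.0, 97.0], [529.0, -46.0], [571.0, -34.0], [531.0, 109.0]]
```

View pics/crop1.png

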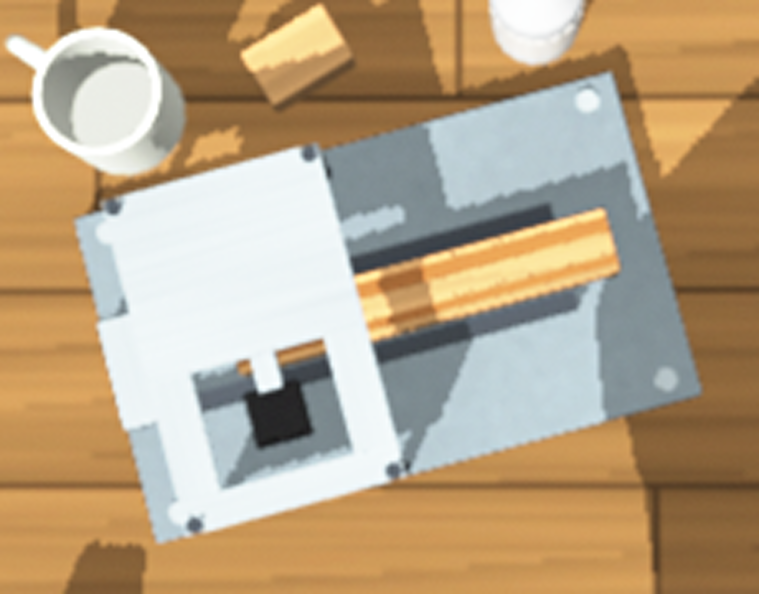

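The crop shows the wooden bar lying in the jig's channel under the guard, with its free end at crop (610,240), which is full (355,223). The bar is the larger of the two non-yellow candidates, so it's the right one. The black paddle is in the window at crop (280,413). The jig origin is about (0.510,0.111) and its +x axis is turned 15.15°. The push end is at jig y≈-154.5, so the gap is about 44.5 mm. Next I move behind the free end with the gripper closing.

```bash
python3 -m handwheel '[[0.015,0.02,0,0,0,-0.0167],[0.035,0.048,0,0,0,-0.0167],[0.058,0.08,0,0,0,-0.0167],[0.081,0.112,0,0,0,-0.0167],[0.104,0.144,0,0,0,-0.0167],[0.127,0.176,0,0,0,-0.0167],[0.15,0.208,0,0,0,-0.0167],[0.173,0.24,0,0,0,-0.0167]]' -1
```

```text
time_s: 1.37
position: [0.3573, -0.3559, 0.2478]
tcp_rot: [[0.965, 0.261, 0.001], [0.261, -0.965, -0.001], [0.0, 0.001, -1.0]]
force: [0.6, 0.0, -0.6]
opening: 0.479
grasp_force: 0.0
```

```bash
python3 -m handwheel '[[0.023,0.032,-0.01,0,0,0],[0.046,0.064,-0.02,0,0,0],[0.07,0.096,-0.03,0,0,0],[0.094,0.128,-0.04,0,0,0],[0.117,0.16,-0.05,0,0,0],[0.141,0.192,-0.06,0,0,0],[0.165,0.224,-0.07,0,0,0],[0.184,0.25,-0.08,0,0,0]]'
```

```text
time_s: 2.03
position: [0.5421, -0.1051, 0.1673]
tcp_rot: [[0.965, 0.262, 0.001], [0.262, -0.965, -0.0], [0.001, 0.0, -1.0]]
force: [0.0, -0.8, -0.0]
opening: 0.009
grasp_force: 0.0
```

```bash
python3 -m handwheel '[[0.01,0.014,-0.01,0,0,0],[0.019,0.027,-0.03,0,0,0],[0.019,0.027,-0.055,0,0,0],[0.019,0.027,-0.08,0,0,0],[0.019,0.027,-0.1,0,0,0],[0.019,0.027,-0.111,0,0,0],[0.019,0.027,-0.111,0,0,0],[0.019,0.027,-0.111,0,0,0]]'; python3 - <<'E'
from h import *
im,d=cams.capture("top"); cv2.imwrite("pics/top2.png",cv2.resize(im[150:330,170:400],None,fx=3,fy=3))
print(bot.read_state()["position"])
E
```

```text
time_s: 2.7
position: [0.5595, -0.0806, 0.0565]
tcp_rot: [[0.965, 0.261, -0.0], [0.261, -0.965, 0.0], [-0.0, -0.0, -1.0]]
force: [0.7, 0.5, -0.1]
opening: 0.006
grasp_force: 0.0
[ 0.56009089 -0.08082414  0.05726845]
```

View pics/top2.png

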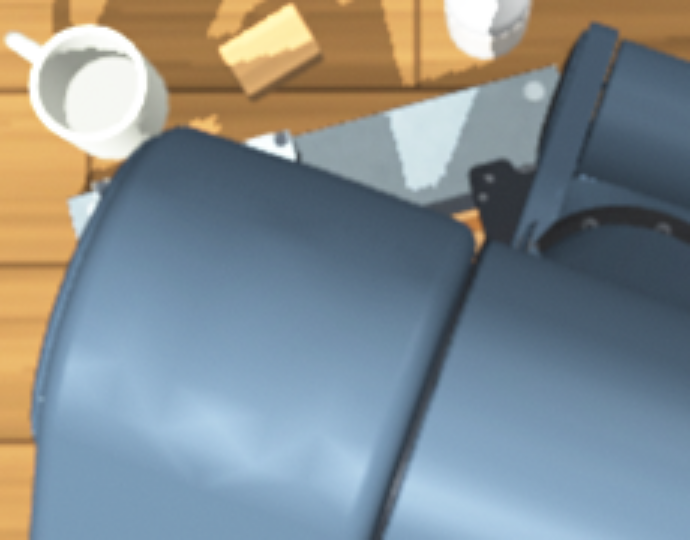

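The crop shows the arm covering most of the jig, with the gripper behind the bar's end at about crop (490,220) and the bottle clear. Next I push slowly along jig +y.

```bash
python3 -m handwheel '[[-0.001,0.008,0,0,0,0],[-0.003,0.016,0,0,0,0],[-0.005,0.024,0,0,0,0],[-0.007,0.032,0,0,0,0],[-0.0095,0.04,0,0,0,0],[-0.0115,0.048,0,0,0,0],[-0.0135,0.055,0,0,0,0],[-0.015,0.061,0,0,0,0]]'; python3 - <<'E'
from h import *
im,d=cams.capture("scene"); cv2.imwrite("pics/scene2.png",cv2.resize(im[180:340,230:430],None,fx=3.5,fy=3.5))
E
```

```text
time_s: 3.42
position: [0.5442, -0.0185, 0.0567]
tcp_rot: [[0.965, 0.262, 0.0], [0.262, -0.965, -0.0], [0.0, 0.0, -1.0]]
force: [0.7, -1.1, 0.4]
opening: 0.009
grasp_force: 0.6
```

View pics/scene2.png

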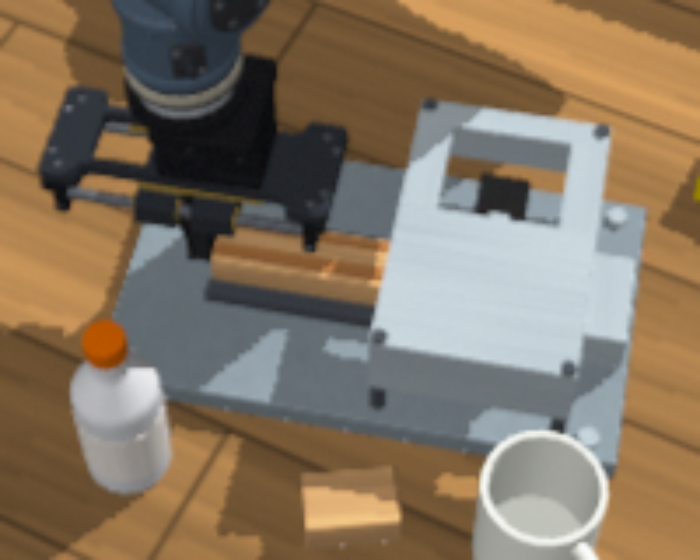

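The crop shows the fingers against the bar's end at about (210,245). The gripper body is clear of the guard, and the bottle, offcut and mug are undisturbed. I creep on until the force rises.

```bash
python3 -m handwheel '[[-0.0003,0.001,0,0,0,0],[-0.0006,0.002,0,0,0,0],[-0.0008,0.003,0,0,0,0],[-0.001,0.004,0,0,0,0],[-0.0013,0.005,0,0,0,0],[-0.0016,0.006,0,0,0,0],[-0.0018,0.007,0,0,0,0],[-0.002,0.008,0,0,0,0]]'
```

```text
time_s: 4.13
position: [0.5424, -0.0115, 0.0565]
tcp_rot: [[0.965, 0.261, -0.0], [0.261, -0.965, -0.0], [-0.0, -0.0, -1.0]]
force: [0.9, -0.7, -0.7]
opening: 0.006
grasp_force: 0.3
```

```bash
python3 -m handwheel '[[-0.0001,0.0004,0,0,0,0],[-0.0002,0.0008,0,0,0,0],[-0.0003,0.0012,0,0,0,0],[-0.0004,0.0016,0,0,0,0],[-0.0005,0.002,0,0,0,0],[-0.0006,0.0024,0,0,0,0],[-0.0007,0.0027,0,0,0,0],[-0.0008,0.003,0,0,0,0]]'
```

```text
time_s: 4.8
position: [0.5416, -0.0085, 0.0566]
tcp_rot: [[0.965, 0.261, 0.0], [0.261, -0.965, -0.0], [0.0, 0.0, -1.0]]
force: [0.9, -1.6, -0.6]
opening: 0.008
grasp_force: 0.3
```

```bash
python3 -m handwheel '[[-0.0001,0.0005,0,0,0,0],[-0.0003,0.001,0,0,0,0],[-0.0004,0.0015,0,0,0,0],[-0.0005,0.002,0,0,0,0],[-0.0007,0.0025,0,0,0,0],[-0.0008,0.003,0,0,0,0],[-0.0009,0.0035,0,0,0,0],[-0.0011,0.004,0,0,0,0]]'
```

```text
time_s: 5.47
position: [0.5412, -0.0051, 0.0566]
tcp_rot: [[0.965, 0.262, 0.001], [0.262, -0.965, -0.001], [0.001, 0.002, -1.0]]
force: [1.8, -4.5, -0.5]
opening: 0.007
grasp_force: 2.5
```

```bash
python3 -m handwheel '[[-0.0001,0.0003,0,0,0,0],[-0.0002,0.0006,0,0,0,0],[-0.0002,0.0009,0,0,0,0],[-0.0003,0.0012,0,0,0,0],[-0.0004,0.0015,0,0,0,0],[-0.0004,0.0015,0,0,0,0],[-0.0004,0.0015,0,0,0,0],[-0.0004,0.0015,0,0,0,0]]'
```

```text
time_s: 6.13
position: [0.5419, -0.0049, 0.057]
tcp_rot: [[0.965, 0.262, 0.004], [0.262, -0.965, -0.003], [0.003, 0.004, -1.0]]
force: [1.5, -8.2, -0.4]
opening: 0.005
grasp_force: 4.0
```

The force rises and the motion has stalled, so the bar is against the stop. I back off, rise and look.

```bash
python3 -m handwheel '[[0.001,-0.004,0,0,0,0],[0.004,-0.014,0,0,0,0],[0.0065,-0.025,0,0,0,0],[0.0065,-0.025,0.02,0,0,0],[0.0065,-0.025,0.055,0,0,0],[0.0065,-0.025,0.09,0,0,0],[0.0065,-0.025,0.12,0,0,0],[0.0065,-0.025,0.14,0,0,0]]'; python3 - <<'E'
from h import *
np.set_printoptions(precision=4,suppress=True)
O=np.array([.5098,.1106]);a=np.radians(15.15);ex=np.array([np.cos(a),np.sin(a)]);ey=np.array([-ex[1],ex[0]])
for n in("scene","top"):
    im,d=cams.capture(n); c=cams.calibration(n); K,R,t=map(np.array,(c["mtx"],c["R"],c["t"])); t=t.ravel()
    v,u=np.mgrid[:480,:640]; P=np.stack([(u-K[0,2])/K[0,0],(v-K[1,2])/K[1,1],np.ones_like(u)],-1)*d[...,None]
    W=(P-t)@R; J=np.stack([(W[...,:2]-O)@ex,(W[...,:2]-O)@ey],-1)
    m=(d>0)&(abs(J[...,0])<.024)&(J[...,1]<0)&(J[...,1]>-.2)&(W[...,2]>.044)&(W[...,2]<.056)
    q=J[m]; print(n,m.sum(), q[:,1].min() if m.any() else '', np.percentile(q[:,1],2) if m.any() else '', q.mean(0) if m.any() else '')
    m=(d>0)&(W[...,2]>.074)&(W[...,2]<.09)&(abs(J[...,0]+.05)<.03)&(abs(J[...,1]-.065)<.035)
    if m.any(): q=J[m]; print("paddle?",m.sum(),q.min(0),q.max(0),np.median(W[m],0))
    cv2.imwrite(f"pics/{n}3.png",cv2.resize(im[150:340,200:430],None,fx=3.1,fy=3.1))
E
```

```text
time_s: 6.8
position: [0.5477, -0.0288, 0.1996]
tcp_rot: [[0.965, 0.261, 0.004], [0.261, -0.965, -0.0], [0.003, 0.001, -1.0]]
force: [-0.6, -0.3, 0.3]
opening: 0.0
grasp_force: 0.0
scene 646 -0.11100597222087528 -0.10892358785934708 [ 0.0019 -0.0591]
paddle? 172 [-0.0691  0.0465] [-0.0328  0.0804] [0.4455 0.159  0.0809]
top 383 -0.10913397824433473 -0.10182360990541756 [ 0.0011 -0.0248]
paddle? 356 [-0.0665  0.0482] [-0.0202  0.0825] [0.4479 0.1625 0.0813]
```

View pics/scene3.png

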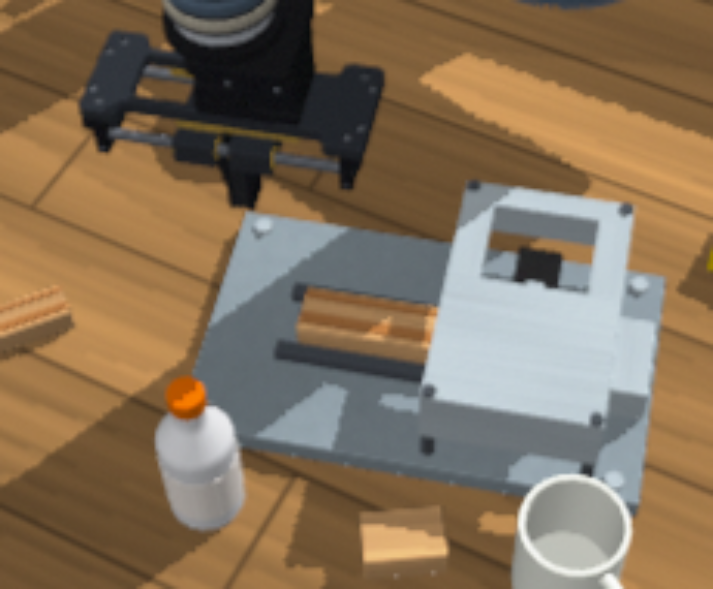

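The bar's free end is at jig y≈-110 in both cameras, and the crop shows it at (300,315) with more rail showing behind it. So it is seated, and nothing else has moved. The paddle sits in the window at crop (538,265), world about (0.445,0.160). I move above it now.

```bash
python3 -m handwheel '[[-0.01,0.02,0,0,0,0],[-0.027,0.05,0,0,0,0],[-0.045,0.083,0,0,0,0],[-0.063,0.116,0,0,0,0],[-0.08,0.148,0,0,0,0],[-0.094,0.174,0,0,0,0],[-0.102,0.189,0,0,0,0],[-0.102,0.189,0,0,0,0]]'; python3 -m handwheel '[[0,0,0,0,0,0],[0,0,0,0,0,0],[0,0,0,0,0,0],[0,0,0,0,0,0],[0,0,0,0,0,0],[0,0,0,0,0,0],[0,0,0,0,0,0],[0,0,0,0,0,0]]'
```

```text
time_s: 7.57
position: [0.4412, 0.1631, 0.1954]
tcp_rot: [[0.964, 0.265, -0.005], [0.265, -0.964, 0.0], [-0.005, -0.002, -1.0]]
force: [0.7, 0.1, -1.0]
opening: 0.005
grasp_force: 0.0
time_s: 8.23
position: [0.4448, 0.1608, 0.1966]
tcp_rot: [[0.965, 0.261, 0.0], [0.261, -0.965, 0.0], [0.0, 0.0, -1.0]]
force: [0.6, -0.1, 0.1]
opening: 0.003
grasp_force: 0.0
```

```bash
python3 -m handwheel '[[0,0,-0.008,0,0,0],[0,0,-0.02,0,0,0],[0,0,-0.035,0,0,0],[0,0,-0.05,0,0,0],[0,0,-0.063,0,0,0],[0,0,-0.073,0,0,0],[0,0,-0.08,0,0,0],[0,0,-0.08,0,0,0]]'; python3 - <<'E'
from h import *
im,d=cams.capture("scene"); cv2.imwrite("pics/scene4.png",cv2.resize(im[170:310,310:440],None,fx=4,fy=4))
E
```

```text
time_s: 8.9
position: [0.4436, 0.1609, 0.115]
tcp_rot: [[0.965, 0.261, -0.003], [0.261, -0.965, -0.0], [-0.003, -0.001, -1.0]]
force: [0.6, 0.9, 0.2]
opening: 0.006
grasp_force: 0.0
```

View pics/scene4.png

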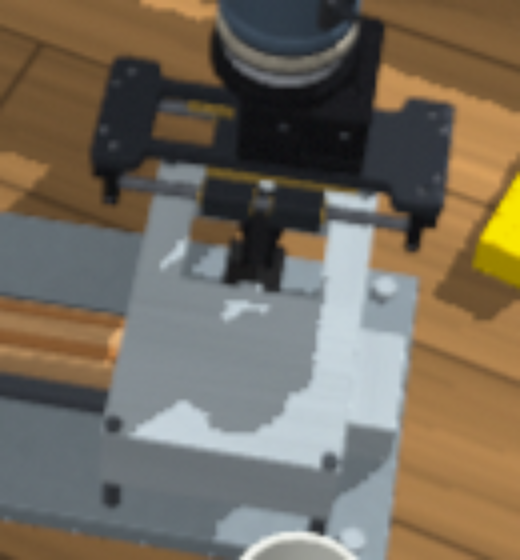

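The fingers are centred in the window at about (255,260), clear of the guard's edges. I press now.

```bash
python3 -m handwheel '[[0,0,-0.003,0,0,0],[0,0,-0.006,0,0,0],[0,0,-0.009,0,0,0],[0,0,-0.012,0,0,0],[0,0,-0.015,0,0,0],[0,0,-0.018,0,0,0],[0,0,-0.021,0,0,0],[0,0,-0.023,0,0,0]]'
```

```text
time_s: 9.62
position: [0.4452, 0.1611, 0.0934]
tcp_rot: [[0.965, 0.261, 0.001], [0.261, -0.965, 0.0], [0.001, 0.0, -1.0]]
force: [0.7, 0.5, 2.8]
opening: 0.003
grasp_force: 1.4
```

```bash
python3 -m handwheel '[[0,0,-0.0005,0,0,0],[0,0,-0.001,0,0,0],[0,0,-0.0015,0,0,0],[0,0,-0.002,0,0,0],[0,0,-0.0025,0,0,0],[0,0,-0.003,0,0,0],[0,0,-0.0035,0,0,0],[0,0,-0.004,0,0,0]]'
```

```text
time_s: 10.28
position: [0.445, 0.1611, 0.0899]
tcp_rot: [[0.965, 0.261, 0.001], [0.261, -0.965, 0.0], [0.001, 0.0, -1.0]]
force: [-0.1, -0.4, 9.7]
opening: 0.001
grasp_force: 4.5
```

```bash
python3 -m handwheel '[[0,0,-0.0005,0,0,0],[0,0,-0.001,0,0,0],[0,0,-0.0015,0,0,0],[0,0,-0.002,0,0,0],[0,0,-0.002,0,0,0],[0,0,-0.002,0,0,0],[0,0,-0.002,0,0,0],[0,0,-0.002,0,0,0]]'
```

```text
time_s: 10.95
position: [0.4451, 0.1611, 0.0891]
tcp_rot: [[0.965, 0.262, 0.002], [0.262, -0.965, 0.0], [0.002, 0.0, -1.0]]
force: [-0.1, 0.4, 17.7]
opening: 0.009
grasp_force: 8.8
```

The press stalled at 17.7 N, so the foot is on the moulding. I retract straight up, slowly at first, and then check.

```bash
python3 -m handwheel '[[0,0,0.002,0,0,0],[0,0,0.006,0,0,0],[0,0,0.015,0,0,0],[0,0,0.03,0,0,0],[0,0,0.05,0,0,0],[0,0,0.075,0,0,0],[0,0,0.095,0,0,0],[0,0,0.11,0,0,0]]'; python3 -m handwheel '[[0.005,-0.02,0.01,0,0,0],[0.012,-0.05,0.02,0,0,0],[0.02,-0.08,0.03,0,0,0],[0.03,-0.115,0.04,0,0,0],[0.037,-0.145,0.04,0,0,0],[0.042,-0.165,0.04,0,0,0],[0.045,-0.175,0.04,0,0,0],[0.045,-0.175,0.04,0,0,0]]'; python3 - <<'E'
from h import *
np.set_printoptions(precision=4,suppress=True)
O=np.array([.5098,.1106]);a=np.radians(15.15);ex=np.array([np.cos(a),np.sin(a)]);ey=np.array([-ex[1],ex[0]])
n="scene"
im,d=cams.capture(n); c=cams.calibration(n); K,R,t=map(np.array,(c["mtx"],c["R"],c["t"])); t=t.ravel()
v,u=np.mgrid[:480,:640]; P=np.stack([(u-K[0,2])/K[0,0],(v-K[1,2])/K[1,1],np.ones_like(u)],-1)*d[...,None]
W=(P-t)@R; J=np.stack([(W[...,:2]-O)@ex,(W[...,:2]-O)@ey],-1)
m=(d>0)&(abs(J[...,0])<.024)&(J[...,1]<0)&(J[...,1]>-.2)&(W[...,2]>.044)&(W[...,2]<.056)
q=J[m]; print(m.sum(), q[:,1].min(),q.mean(0))
m=(d>0)&(W[...,2]>.055)&(W[...,2]<.09)&(abs(J[...,0]+.05)<.014)&(abs(J[...,1]-.065)<.014)
print("paddle z",m.sum(),np.percentile(W[m][:,2],[5,50,95]))
cv2.imwrite("pics/scene5.png",cv2.resize(im[150:340,200:430],None,fx=3.1,fy=3.1))
E
```

```text
time_s: 11.62
position: [0.4442, 0.161, 0.1992]
tcp_rot: [[0.965, 0.261, -0.0], [0.261, -0.965, -0.0], [-0.0, 0.0, -1.0]]
force: [-0.6, -0.2, -0.1]
opening: 0.005
grasp_force: 0.0
time_s: 12.28
position: [0.4898, -0.0157, 0.2375]
tcp_rot: [[0.966, 0.258, -0.0], [0.258, -0.966, -0.0], [-0.0, 0.0, -1.0]]
force: [-0.4, 0.4, -0.3]
opening: 0.01
grasp_force: 0.0
651 -0.1111753876970341 [ 0.0019 -0.0585]
paddle z 71 [0.0605 0.0636 0.0667]
```

View pics/scene5.png

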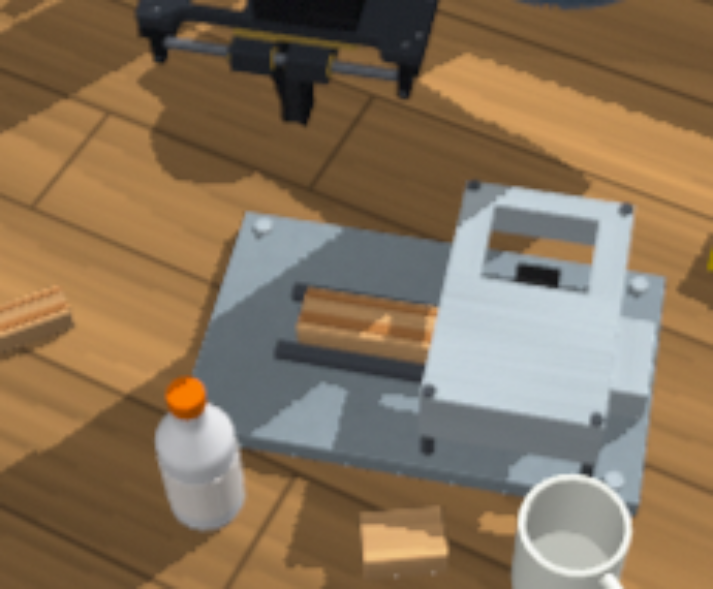

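The paddle is down at z≈0.064, lower in the window at crop (538,275). The bar is still seated at crop (300,315), everything else is in place, and the robot is clear, so I hand in.

```bash
python3 -c "
from rig import bot
print(bot.hand_in())"
```

```text
the job is handed in; nothing more can be done
None
```

The moulding is pushed up to the end stop and the lever is pressed down with its foot on it. In the last picture the robot was clear and the other things were where they started. I handed the job in at about 12 s, and no verdict came back.

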